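# Put the blue felt wheel back in its labelled bay

### The arm

A 7-joint arm with a two-finger parallel gripper is mounted at the origin on the work surface. World frame = base frame: x ahead of the robot, y to its left, z up, the work surface at z = 0. Lengths are in m, angles in rad, forces in N, time in s.
With the tool pointing down it reaches from about 0.4 to 0.85 m from the base axis. Payload 4.5 kg.
Tool frame: the origin (TCP) lies where the fingers leave the gripper's body, on its centre line; the fingertips stand 73 mm ahead of it and the grasp point (between the pads) lies 54 mm ahead of it; z points along the fingers, y is the line along which they close (so a half turn about z gives the same grasp; the last joint's range is limited). The gripper opens to 85 mm and grips with 20 to 120 N. Pads are 22 mm wide; open, the fingers measure 114 mm over their backs; the gripper's body (76 mm by 85 mm) begins 54 mm behind the grasp point. The pads swing forward as they close: fully open they stand 13 mm farther back than shut.
Start: joints at [-1.125, 0.689, -0.195, 1.565, 0.157, 0.902, -0.215], TCP at [0.25, 0.573, 0.304] pointing down, gripper open.
Joint ranges: [-3.01, 3.01], [-0.46, 2.08], [-1.47, 1.51], [0.13, 2.56], [-1, 4.14], [0.04, 2.09], [-2.66, 2.66]. Speed limits (rad/s): [2.57, 2.57, 3.14, 3.14, 3.14, 3.14, 3.14].

### API

Orientations are given as a unit quaternion [x, y, z, w].
In Python, from workcell import env, viewer gives the robot as it stands. The module is installed in compiled form; this text tells all that it offers.
- The arm moves only by the tool arm_command, never from a script. Its argument "increments" is a list of rows, each a list of 4 numbers: the shift along the tool's x, y, z in mm, then the turn about the tool's z in degrees. A call has 1 to 12 rows; each row is the pose to reach, as a shift and turn from the pose commanded when the call began, along the tool's axes at that moment; what a row does not reach only later rows make up. A row lasts 1/12 s, in which the tool goes at most 41.7 mm and 7.16 degrees, less where a joint would pass 70% of its speed; a pose out of reach is approached as far as the arm can. A call with a gripper value outside its range is refused whole. "grip" is the opening, from 0 (shut) to 1 (fully open), set as the call begins (left out, the last holds). The fingers move at their own pace and stop on an object; the grip force is fixed at half the most. Time passes only in rows, so rows that repeat a pose let the fingers close. It gives the time, the measured TCP pose, the force, the opening and the grip force at its end, in the units of the state.
- env.state(): the state, without advancing time (a new reading comes with each control period).
- viewer.get_image(name): name is "scene" or "side" or "wrist"; returns a dict with "image" (480x640x3 uint8, red, green, blue), "mtx" (3x3 intrinsics, pixels), "position" and "orientation" of the camera in the world. Camera axes: x right, y down, z forward; pixel columns grow to the right and rows downward; lengths in m; the calibration is good to about 2 mm. The wrist camera is an equidistant fisheye: a pixel r from the principal point sees the ray r / f radians off the axis. A picture is of the moment at which its call begins. There is no depth.
- env.hand_in(): hands the job in; it is judged then, once.
Trained networks look in the newest picture that a camera, given by its name, has taken for a name from the list of things; names that differ only in an ending like _2 or _b are one class to them, and where a whole thing is asked for, a point or a joint stands for the part that bears it (a point fixed in the world has none). Each returns a list of dicts, best first, with "confidence" (0 to 1); they miss things now and then, are a little off and sometimes report something else, mostly with a low value. They report only what shows in the picture. A call takes as long as a camera call. They do not tell look-alikes from the thing itself.
- viewer.recognise(camera, query): "pixel" ([row, column] in pixels, amid what is visible of it).
- viewer.trace(camera, query): "region" (480x640 bool, what is visible of it) and "pixel" ([row, column] in pixels, amid what is visible of it).
The state is a dict: "time": time; "joints": joint angles; "joint_velocities": joint speeds; "joint_efforts": joint torques, N m; "tcp_pos": TCP position; "ee_rot": TCP orientation; "wrist_force": force on the tool from outside, world axes, zero at the start; "wrist_torque": the same for the moment, N m; "gripper_width": finger opening in m; "grasp_force": force on a finger pad.
Only numpy, scipy, OpenCV 4.12 (cv2) and the standard library are available. Lean on these libraries where they do the work, as an engineer would, in place of code of your own. Each camera call takes 0.05 s, during which the arm holds its last target. There are 200 camera calls.

### The job

The felt polishing wheel with the blue hub has been left out on the bench. First move the jar of polish that blocks its bay onto the round black rubber mat, standing upright; then slide the wheel, flat on the bench, into the bay with the blue label until it rests fully home against the back of the bay. Do not tip the jar over or lift the wheel, and leave everything else where it is.

Things in the scene. Friction and masses are not known exactly. Their poses are not given: they have to be found in the camera images.
- wheel_blue: The wheel to put away: a rigid off-white felt disc lying flat on the bench, 100 mm diameter, 20 mm thick, about 0.2 kg, with a 48 mm blue hub disc on top. It is too wide to grip: push its rim. Origin: centre of its underside, z up.
- label_blue: Blue label of the wheel's own bay: fixed plate 24 x 70 x 6 mm on top of the rack's back rail. Origin: centre of its underside, 24 mm above the bench, on the bay's centre line; +x points from the mouth to the back of the bay, y across it. In this frame the back face is at x = -15 mm, the mouth at x = -105 mm, the walls at y = +-55 mm; a wheel fully home has its centre at x = -65 mm.
- label_green: Green label of another bay, same size and axes as the blue one.
- label_red: Red label of another bay, same size and axes as the blue one.
- rack: Low grey rack fixed to the bench: a back rail 30 mm thick (x), 362 mm long (y), and four walls 8 mm thick, 90 mm long, 118 mm apart reaching from it to -x. They form three bays 110 mm wide without a floor, open at the top and at -x (towards the robot). All 24 mm high. Origin: under the rail's middle; axes as the labels'. Which label is at which bay varies.
- jar: Closed jar of polish, amber with orange lid, a plain cylinder 50 mm in diameter and 65 mm high, about 0.18 kg, standing on the bench in the mouth of the blue bay. Origin: centre of its underside, z up.
- mat: Round black rubber mat, fixed, 110 mm diameter, 3 mm thick, on the bench to the left or right. Origin: centre of its underside.
- drill_stand: Black drill-bit stand, fixed, 70 x 90 mm, 46 mm high; stands on the side where the mat is not. Origin: centre of its underside. Bystander.
- wheel_green: A like wheel with a green hub (100 mm diameter, 20 mm thick), home in the green bay. Leave alone.
- sanding_block: Cork sanding block 60 x 40 x 28 mm, lying in the red bay. Leave alone. Origin: centre of its underside.
- polish_bar: Red-brown bar of polishing compound, 120 x 42 x 34 mm, to the robot's right. Leave alone.
- brush: Brush lying flat to the robot's left. Leave alone.
- arbor: Steel tapered spindle, 36 mm diameter at its foot, 60 mm high, standing to the robot's right. Leave alone.
- screwdriver: Screwdriver lying flat to the robot's left. Leave alone.
Things that resemble listed ones, but are neither listed nor needed, are in the scene too. There is more than one size of the jar; the job needs the smaller. What is shaped like the wheel_blue but turquoise is not meant.

How it is judged:
On the way, in this order (a step that is already met when the one before it is completed fails the run):
1. the jar stands upright on the rubber mat, let go (horizontal distance between jar and mat below 0.03 m and angle between jar's own z axis and vertical below 0.1 rad and height (world z) of jar below 0.008 m and linear speed of jar below 0.02 m/s and contact force between the fingers and jar below 0.1 N), for 0.2 s.
2. the blue wheel lies flat and fully home in the bay with the blue label (x of wheel_blue in the frame of label_blue between -0.073 and -0.05 m and y of wheel_blue in the frame of label_blue between -0.012 and 0.012 m and height (world z) of wheel_blue below 0.004 m and angle between wheel_blue's own z axis and vertical below 0.06 rad and linear speed of wheel_blue below 0.02 m/s), for 0.2 s.
At the end, for the whole second after the job is handed in: The jar stands upright (within 0.1 rad) and still wholly on the rubber mat, its centre within 30 mm of the mat's; the blue wheel lies flat and still on the bench in the bay with the blue label, no more than 8 mm short of the bay's back (all of step 1 and all of step 2); the robot touches nothing.
It fails at once if the jar is tipped over (angle between jar's own z axis and vertical above 0.7 rad).
It fails at once if the blue wheel is lifted or tipped instead of slid flat (height (world z) of wheel_blue above 0.025 m or angle between wheel_blue's own z axis and vertical above 0.3 rad).
It fails at once if one of the other things is moved more than 20 mm (distance of any of wheel_green, sanding_block, polish_bar, brush, arbor, screwdriver from where it was at the start of the episode above 0.02 m).
It also fails if it takes over 64 s, if anything falls off the work surface, if the arm or the gripper's body presses on something with over 40 N, if the wrist force passes 120 N, or if a joint passes its speed limit or range.

## Working session

There is one attempt and no reset: what is moved stays moved. The work goes in short steps, Python scripts to look and compute and a tool call to move; the robot and the scene stay as the last step left them, time stands still between calls to the robot, and variables do not carry over. Pictures are saved under pics/ and viewed, at most 10 in all, crops included, and the job is handed in when it is done.

Besides the shell and the picture viewer there is one more tool, called after "Emit:" as name([rows], argument=value, ...), one row to a line, values as JSON. arm_command: Moves the arm, as the interface text tells. Its arguments: {"type":"object","properties":{"increments":{"type":"array","items":{"type":"array","items":{"type":"number"}}},"grip":{"type":"number"}},"required":["increments"]}

```bash
mkdir -p pics
cat > h.py <<'E'
import numpy as np, cv2
from scipy.spatial.transform import Rotation as R
from workcell import env, viewer
def ray(c,px):
    K=c["mtx"];x=(px[1]-K[0][2])/K[0][0];y=(px[0]-K[1][2])/K[1][1]
    return R.from_quat(c["orientation"]).apply([x,y,1.])
def rayw(c,px):
    K=c["mtx"];x=(px[1]-K[0][2])/K[0][0];y=(px[0]-K[1][2])/K[1][1];r=np.hypot(x,y)
    s=np.sin(r)/max(r,1e-9);return R.from_quat(c["orientation"]).apply([x*s,y*s,np.cos(r)])
def atz(c,px,z,w=False):
    d=(rayw if w else ray)(c,px);p=np.array(c["position"]);return p+d*(z-p[2])/d[2]
def save(im,n): cv2.imwrite("pics/"+n,im[:,:,::-1])
E
python3 - <<'E'
from h import *
s=env.state();print(s["time"],s["tcp_pos"],s["ee_rot"],s["gripper_width"])
for n in["scene","side"]:
    c=viewer.get_image(n);save(c["image"],n+"0.png");print(n,c["position"],c["mtx"])
    for q in["wheel_blue","label_blue","label_green","label_red","jar","mat","drill_stand","wheel_green"]:
        for r in viewer.recognise(n,q)[:3]: print(q,round(r["confidence"],2),np.round(r["pixel"]),np.round(atz(c,r["pixel"],.02),3))
E
```

```text
0.0 [0.24997596 0.57225516 0.30308458] [ 2.04399432e-01  9.78887130e-01 -9.17939163e-04 -1.25471083e-04] 0.08558524681698261
scene [ 1.28861676 -0.25349831  1.22233561] [[568.72765257   0.         311.87521445]
 [  0.         568.72765257 245.36848121]
 [  0.           0.           1.        ]]
wheel_blue 0.6 [246. 258.] [ 0.506 -0.102  0.02 ]
wheel_blue 0.57 [194. 287.] [0.377 0.022 0.02 ]
wheel_blue 0.32 [160. 458.] [0.44  0.509 0.02 ]
label_blue 0.6 [280. 390.] [0.718 0.163 0.02 ]
label_green 0.77 [297. 348.] [0.722 0.05  0.02 ]
label_red 0.68 [317. 302.] [ 0.731 -0.071  0.02 ]
jar 0.92 [252. 379.] [0.637 0.174 0.02 ]
jar 0.71 [302. 356.] [0.743 0.062 0.02 ]
jar 0.59 [240. 440.] [0.66  0.331 0.02 ]
mat 0.93 [288. 173.] [ 0.545 -0.331  0.02 ]
drill_stand 0.93 [203. 411.] [0.526 0.317 0.02 ]
wheel_green 0.8 [279. 335.] [0.668 0.042 0.02 ]
side [-0.0850107   0.82997203  1.00692843] [[504.82502504   0.         317.89742079]
 [  0.         504.82502504 234.52822174]
 [  0.           0.           1.        ]]
wheel_blue 0.92 [276. 366.] [0.363 0.046 0.02 ]
wheel_blue 0.6 [228. 350.] [ 0.503 -0.083  0.02 ]
mat 0.87 [187. 384.] [ 0.523 -0.304  0.02 ]
mat 0.59 [227. 354.] [ 0.496 -0.093  0.02 ]
drill_stand 0.62 [314. 264.] [0.497 0.301 0.02 ]
wheel_green 0.3 [228. 351.] [ 0.501 -0.085  0.02 ]
```

View pics/scene0.png

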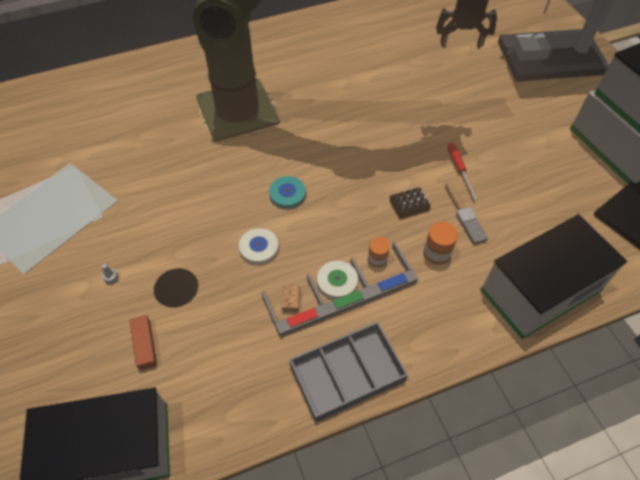

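View pics/side0.png

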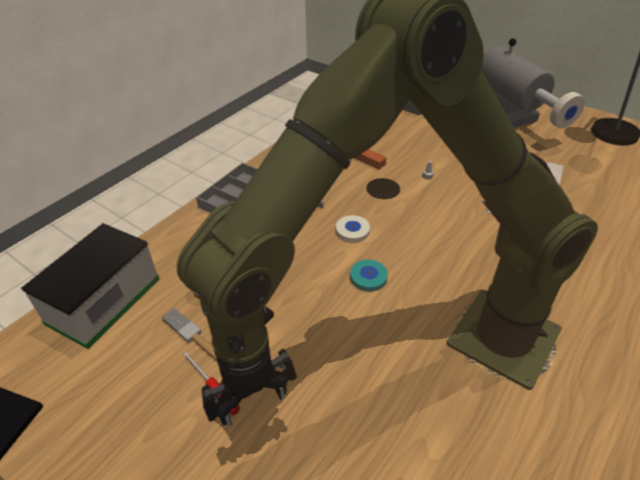

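The scene picture shows these candidates:
- **Wheels:** white felt with a blue hub at [246,258] (chosen), a turquoise look-alike at [191,287], and a green hub in its bay at [279,337].
- **Jars:** a small one at [252,379] in the blue bay's mouth (chosen) and a large one at [242,440].
- **Other:** the mat is at [288,176], and the grey tray at [370,348] is only a distractor. The side view shows the white wheel at [228,352] and the turquoise one at [275,368].

Next I'll check the choice in a crop and measure.

```bash
cat >> h.py <<'E'
from scipy.optimize import minimize
def proj(c,P):
    q=R.from_quat(c["orientation"]).inv().apply(np.asarray(P)-np.array(c["position"]));K=np.array(c["mtx"])
    return (q@K.T)[:,:2]/q[:,2:]
def cyl(c,xy,r,h,z0=0):
    a=np.linspace(0,2*np.pi,48);P=[[xy[0]+r*np.cos(t),xy[1]+r*np.sin(t),z] for z in(z0,z0+h) for t in a]
    return cv2.convexHull(proj(c,P).astype(np.float32))
def fitcyl(c,reg,xy,r,h,z0=0):
    def cost(p):
        m=np.zeros(reg.shape,np.uint8);cv2.fillConvexPoly(m,np.round(cyl(c,p,r,h,z0)*16).astype(np.int32),1,cv2.LINE_8,4)
        return 1-(m.astype(bool)&reg).sum()/(m.astype(bool)|reg).sum()
    o=minimize(cost,xy,method="Nelder-Mead",options=dict(initial_simplex=np.array(xy)+[[0,0],[.012,0],[0,.012]]))
    return o.x,o.fun
def pick(n,q,px):
    L=viewer.trace(n,q);L=[l for l in L if np.hypot(*(np.array(l["pixel"])-px))<15];return L[0]["region"].astype(bool) if L else None
E
python3 - <<'E'
from h import *
c=viewer.get_image("scene")
save(cv2.resize(c["image"][130:340,160:480],(800,525),interpolation=cv2.INTER_CUBIC),"crop1.png")
for q,px,xy,r,h in[("wheel_blue",(246,258),(.506,-.102),.05,.02),("jar",(252,379),(.64,.16),.025,.065),("mat",(288,175),(.54,-.33),.055,.003),("wheel_green",(279,337),(.67,.04),.05,.02)]:
    g=pick("scene",q,px)
    if g is not None: x,f=fitcyl(c,g,xy,r,h);print(q,np.round(x,4),round(f,3),g.sum())
for q,px in[("label_blue",(281,391)),("label_green",(298,347)),("label_red",(317,302))]:
    g=pick("scene",q,px)
    if g is not None:
        m=np.argwhere(g).mean(0);print(q,m,np.round(atz(c,m,.029),4),g.sum())
E
```

```text
wheel_blue [ 0.5003 -0.1024] 0.061 1163
jar [0.6419 0.1651] 0.138 514
mat [ 0.5338 -0.3271] 0.04 1410
wheel_green [0.6626 0.0453] 0.13 1177
label_blue [282.20081967 390.7704918 ] [0.7287 0.1598 0.029 ] 244
label_green [299.1442953  347.43959732] [0.7324 0.045  0.029 ] 298
label_red [317.35123967 301.40082645] [ 0.7367 -0.0728  0.029 ] 242
```

View pics/crop1.png

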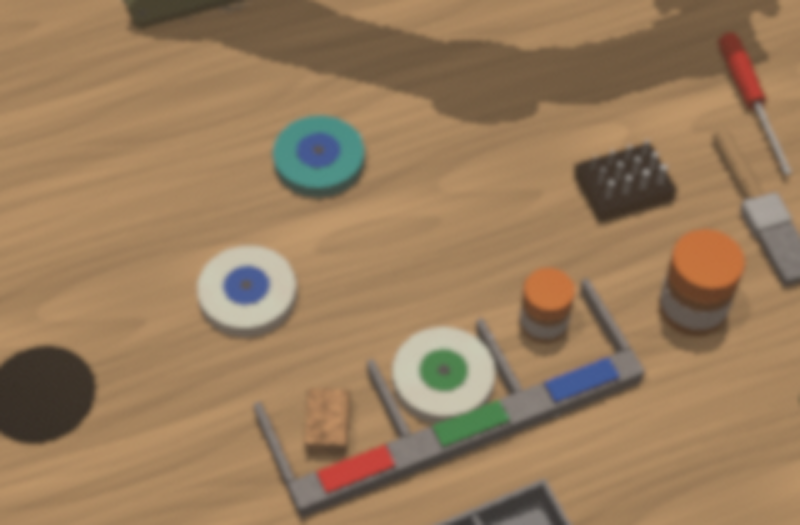

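The crop confirms the small jar (crop 548,305) standing in the blue bay. It also shows the white felt wheel with blue hub at crop (246,288), with the turquoise one separate at (318,152). I'll move above the jar with the fingers closing along world x.

Emit:
arm_command([
  [-30, -12, 2, 5.5],
  [-66, -27, 4, 11],
  [-102, -42, 8, 16.5],
  [-138, -57, 12, 22],
  [-174, -72, 16, 27.5],
  [-210, -87, 20, 33],
  [-246, -102, 24, 38.5],
  [-282, -117, 28, 44],
  [-318, -132, 32, 49.5],
  [-354, -147, 36, 55],
  [-390, -162, 40, 60.5],
  [-426, -177, 40, 66.4],
], grip=1)

```text
time: 2.3
tcp_pos: [0.5704, 0.2385, 0.2632]
ee_rot: [0.709, 0.706, -0.001, -0.0]
wrist_force: [-0.0, 0.5, 0.2]
gripper_width: 0.0855
grasp_force: 0.0
```

Emit:
arm_command([
  [-20, 20, 16, 0],
  [-44, 44, 32, 0],
  [-64, 64, 48, 0],
  [-73, 72, 63, 0],
  [-73, 72, 63, 0],
  [-73, 72, 63, 0],
])

```text
time: 2.8
tcp_pos: [0.6413, 0.1666, 0.2]
ee_rot: [0.708, 0.707, -0.001, -0.001]
wrist_force: [0.7, 0.6, -0.2]
gripper_width: 0.0857
grasp_force: 0.0
```

Run:
```python
from h import *
s=env.state();print(s["tcp_pos"],s["ee_rot"])
c=viewer.get_image("wrist");save(c["image"],"w1.png");print(c["position"],c["orientation"],c["mtx"])
for q,z in[("jar",.065),("label_blue",.03),("label_green",.03),("label_red",.03)]:
    for r in viewer.trace("wrist",q)[:3]:
        m=np.argwhere(r["region"]).mean(0);print(q,round(r["confidence"],2),m,np.round(atz(c,m,z,True),4))
```

```text
[0.64132824 0.16655924 0.19997502] [ 7.07564703e-01  7.06647757e-01 -8.02784280e-04 -7.02890526e-04]
[0.64060282 0.2456978  0.26915655] [ 9.87816835e-01 -5.51087383e-04 -7.74266020e-04  1.55618116e-01] [[371.64829954   0.         319.12790512]
 [  0.         371.64829954 244.04469227]
 [  0.           0.           1.        ]]
jar 0.97 [248.95331886 321.31063896] [0.6415 0.1767 0.065 ]
jar 0.7 [ 32.03603819 390.59821002] [0.6793 0.301  0.065 ]
jar 0.56 [ 47.65344538 151.4497479 ] [0.544  0.2985 0.065 ]
label_blue 0.77 [241.27749196 441.52540193] [0.7258 0.1704 0.03  ]
label_green 0.75 [384.55824176 421.34835165] [0.726  0.0442 0.03  ]
label_green 0.34 [460.04175365 162.60542797] [ 0.4728 -0.0737  0.03  ]
```

View pics/w1.png

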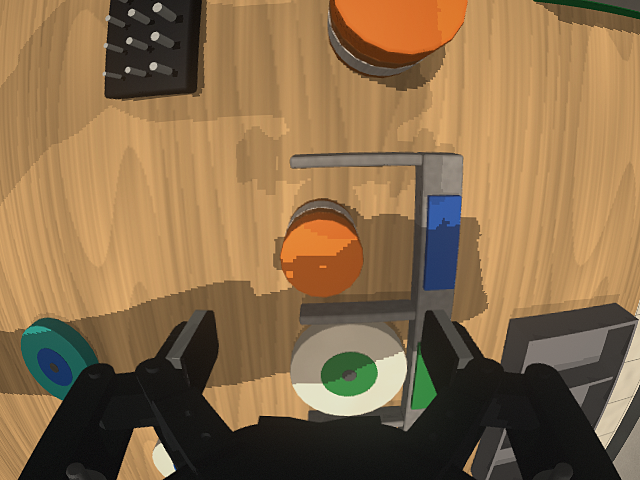

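The wrist picture shows the jar lid at (row 253, col 322) between the bay walls, with the blue label at (242,443). The large jar at (30,395) is well clear. The two cameras differ by about 8 mm in y, so I'll cross-check with the side view.

Run:
```python
from h import *
for n in["side","scene"]:
    c=viewer.get_image(n)
    for q,xy,r,h in[("jar",(.642,.168),.025,.065),("wheel_blue",(.50,-.1),.05,.02),("mat",(.534,-.327),.055,.003),("wheel_green",(.663,.045),.05,.02)]:
        for t in viewer.trace(n,q)[:2]:
            g=t["region"].astype(bool);x,f=fitcyl(c,g,xy,r,h);print(n,q,round(t["confidence"],2),np.round(t["pixel"]),np.round(x,4),round(f,3),g.sum())
    for q in["label_blue","label_green","label_red"]:
        for t in viewer.trace(n,q)[:1]:
            m=np.argwhere(t["region"]).mean(0);print(n,q,round(t["confidence"],2),m,np.round(atz(c,m,.03),4),t["region"].sum())
c=viewer.get_image("wrist")
s=env.state();p=np.array(s["tcp_pos"]);print(p)
for px in[(325,205),(325,435),(254,322)]: print(px,atz(c,px,.15,True),atz(c,px,.065,True))
```

```text
side jar 0.96 [276. 200.] [0.642 0.168] 1.0 1039
side jar 0.8 [254. 252.] [0.6456 0.1716] 0.14 466
side wheel_blue 0.88 [226. 350.] [ 0.503  -0.0954] 0.131 726
side wheel_blue 0.72 [275. 368.] [ 0.5 -0.1] 1.0 999
side wheel_green 0.64 [234. 280.] [0.6662 0.0466] 0.252 631
side label_blue 0.33 [209.0890411  300.26712329] [ 0.6639 -0.0558  0.03  ] 292
side label_red 0.62 [199.26119403 283.14925373] [ 0.7355 -0.0617  0.03  ] 134
scene jar 0.76 [254. 377.] [0.6413 0.165 ] 0.102 538
scene jar 0.7 [240. 442.] [0.642 0.168] 1.0 1006
scene wheel_blue 0.55 [194. 288.] [ 0.5 -0.1] 1.0 984
scene mat 0.6 [285. 175.] [ 0.5338 -0.3269] 0.068 1368
scene wheel_green 0.85 [278. 338.] [0.664  0.0474] 0.1 1220
scene label_blue 0.71 [281.52280702 392.02807018] [0.7286 0.1631 0.03  ] 285
scene label_green 0.74 [163.4375 458.4125] [0.459  0.4957 0.03  ] 320
scene label_red 0.89 [317.05 302.03] [ 0.737  -0.0713  0.03  ] 300
[0.64171647 0.16708212 0.20086355]
(325, 205) [0.59690932 0.17475126 0.15      ] [0.56588466 0.12414279 0.065     ]
(325, 435) [0.68547788 0.17468096 0.15      ] [0.71716225 0.12402271 0.065     ]
(254, 322) [0.64180279 0.20389135 0.15      ] [0.64256397 0.17391489 0.065     ]
```

Side and scene agree, and the pads show the same +7 mm offset in the wrist view, so the jar is at about (0.642, 0.167). I'll descend and grip.

Emit:
arm_command([
  [0, 0, 20, 0],
  [0, 0, 45, 0],
  [0, 0, 70, 0],
  [0, 0, 90, 0],
  [0, 0, 103, 0],
  [0, 0, 110, 0],
  [0, 0, 110, 0],
])

```text
time: 4.48
tcp_pos: [0.641, 0.167, 0.0895]
ee_rot: [0.707, 0.707, -0.001, -0.001]
wrist_force: [-0.5, -0.2, 0.7]
gripper_width: 0.0852
grasp_force: 0.0
```

Emit:
arm_command([
  [0, 0, 0, 0],
  [0, 0, 0, 0],
  [0, 0, 0, 0],
  [0, 0, 0, 0],
  [0, 0, 0, 0],
  [0, 0, 0, 0],
  [0, 0, 0, 0],
  [0, 0, 0, 0],
], grip=0.4)

```text
time: 5.15
tcp_pos: [0.6428, 0.1674, 0.0926]
ee_rot: [0.707, 0.707, 0.001, 0.001]
wrist_force: [0.5, 0.0, 6.9]
gripper_width: 0.0491
grasp_force: 62.2
```

Emit:
arm_command([
  [0, 0, -5, 0],
  [0, 0, -15, 0],
  [0, 0, -30, 0],
  [0, 0, -50, 0],
  [0, 0, -70, 0],
  [0, 0, -85, 0],
  [0, 0, -90, 0],
  [0, 0, -90, 0],
])

```text
time: 5.82
tcp_pos: [0.6427, 0.1673, 0.1834]
ee_rot: [0.707, 0.707, 0.002, 0.001]
wrist_force: [0.5, 0.5, -2.3]
gripper_width: 0.0492
grasp_force: 62.1
```

Emit:
arm_command([
  [-10, -2, 0, 0],
  [-30, -7, 0, 0],
  [-56, -13, 0, 0],
  [-84, -19, 0, 0],
  [-112, -25, 0, 0],
  [-140, -31, 0, 0],
  [-168, -37, 0, 0],
  [-196, -43, 0, 0],
  [-222, -49, 0, 0],
  [-242, -53, 0, 0],
  [-250, -55, 0, 0],
  [-250, -55, 0, 0],
])

```text
time: 6.82
tcp_pos: [0.5851, -0.0865, 0.18]
ee_rot: [0.709, 0.705, -0.002, -0.0]
wrist_force: [-0.2, 0.4, -1.1]
gripper_width: 0.0488
grasp_force: 62.1
```

Emit:
arm_command([
  [-10, -2, 0, 0],
  [-30, -7, 0, 0],
  [-56, -13, 0, 0],
  [-84, -19, 0, 0],
  [-112, -25, 0, 0],
  [-140, -31, 0, 0],
  [-168, -37, 0, 0],
  [-196, -43, 0, 0],
  [-220, -49, 0, 0],
  [-236, -52, 0, 0],
  [-244, -54, 0, 0],
  [-244, -54, 0, 0],
])

```text
time: 7.82
tcp_pos: [0.5324, -0.3282, 0.1806]
ee_rot: [0.708, 0.707, -0.0, 0.0]
wrist_force: [-0.3, -0.6, -1.2]
gripper_width: 0.0488
grasp_force: 62.1
```

Run:
```python
from h import *
s=env.state();print(s["tcp_pos"],s["ee_rot"],s["gripper_width"],s["grasp_force"])
for n in["side","scene"]:
    c=viewer.get_image(n)
    if n=="side": save(c["image"][100:340,230:550],"s2.png")
    for q,xy,r,h,z in[("jar",s["tcp_pos"][:2],.025,.065,.093),("mat",(.534,-.327),.055,.003,0)]:
        for t in viewer.trace(n,q)[:3]:
            g=t["region"].astype(bool);x,f=fitcyl(c,g,xy,r,h,z);print(n,q,round(t["confidence"],2),np.round(t["pixel"]),np.round(x,4),round(f,3),g.sum())
```

```text
[ 0.5324352  -0.32822335  0.18060621] [ 7.07594569e-01  7.06618579e-01 -2.64161934e-04  2.01688188e-04] 0.04878150579172536 62.09609538316727
side jar 0.9 [158. 383.] [ 0.5312 -0.3125] 0.157 382
side jar 0.6 [276. 199.] [ 0.5324 -0.3282] 1.0 1060
side mat 0.59 [186. 384.] [ 0.5363 -0.3238] 0.085 576
scene jar 0.75 [241. 440.] [ 0.5324 -0.3282] 1.0 1028
scene jar 0.71 [262. 171.] [ 0.5389 -0.3222] 0.73 198
scene mat 0.74 [289. 176.] [ 0.534  -0.3268] 0.113 1301
```

Emit:
arm_command([
  [0, 0, 15, 0],
  [0, 0, 35, 0],
  [0, 0, 52, 0],
  [0, 0, 65, 0],
  [0, 0, 74, 0],
  [0, 0, 79, 0],
  [0, 0, 82, 0],
  [0, 0, 84, 0],
  [0, 0, 84, 0],
  [0, 0, 84, 0],
])

```text
time: 8.95
tcp_pos: [0.5331, -0.3271, 0.0975]
ee_rot: [0.707, 0.707, 0.0, 0.001]
wrist_force: [-0.3, 0.5, -1.8]
gripper_width: 0.0488
grasp_force: 62.1
```

Emit:
arm_command([
  [0, 0, 1, 0],
  [0, 0, 2, 0],
  [0, 0, 2, 0],
])

```text
time: 9.2
tcp_pos: [0.5331, -0.3272, 0.0956]
ee_rot: [0.707, 0.707, 0.0, 0.001]
wrist_force: [-0.1, 0.3, 3.0]
gripper_width: 0.0487
grasp_force: 62.2
```

In contact with the mat. I'll release and retreat.

Emit:
arm_command([
  [0, 0, 0, 0],
  [0, 0, 0, 0],
  [0, 0, 0, 0],
  [0, 0, 0, 0],
  [0, 0, 0, 0],
  [0, 0, 0, 0],
], grip=1)

```text
time: 9.7
tcp_pos: [0.5328, -0.3269, 0.0948]
ee_rot: [0.707, 0.707, 0.0, -0.0]
wrist_force: [-0.6, 0.9, 0.9]
gripper_width: 0.0853
grasp_force: 0.0
```

Emit:
arm_command([
  [0, 0, -10, 0],
  [0, 0, -30, 0],
  [0, 0, -55, 0],
  [0, 0, -80, 0],
  [0, 0, -100, 0],
  [0, 0, -110, 0],
  [0, 0, -110, 0],
])

```text
time: 10.28
tcp_pos: [0.534, -0.3277, 0.2078]
ee_rot: [0.707, 0.707, 0.001, 0.003]
wrist_force: [0.9, 0.9, -0.6]
gripper_width: 0.0857
grasp_force: 0.0
```

Run:
```python
from h import *
s=env.state();print(s["tcp_pos"],s["gripper_width"])
for n in["side","scene"]:
    c=viewer.get_image(n)
    if n=="scene": save(c["image"],"sc2.png")
    for q,xy,r,h,z in[("jar",(.534,-.327),.025,.065,.003),("mat",(.534,-.327),.055,.003,0),("wheel_blue",(.5,-.1),.05,.02,0)]:
        for t in viewer.trace(n,q)[:3]:
            g=t["region"].astype(bool);x,f=fitcyl(c,g,xy,r,h,z)
            if f<.9: print(n,q,round(t["confidence"],2),np.round(t["pixel"]),np.round(x,4),round(f,3),g.sum())
```

```text
[ 0.53398401 -0.3276826   0.20782227] 0.08567031453024374
side jar 0.58 [179. 383.] [ 0.5345 -0.3201] 0.116 365
side mat 0.79 [193. 379.] [ 0.5356 -0.3164] 0.365 401
side wheel_blue 0.61 [226. 350.] [ 0.5024 -0.0947] 0.052 790
scene jar 0.85 [280. 174.] [ 0.5308 -0.3289] 0.198 517
scene mat 0.77 [293. 181.] [ 0.5339 -0.3269] 0.43 834
scene wheel_blue 0.71 [246. 259.] [ 0.4986 -0.1021] 0.058 1161
```

View pics/sc2.png

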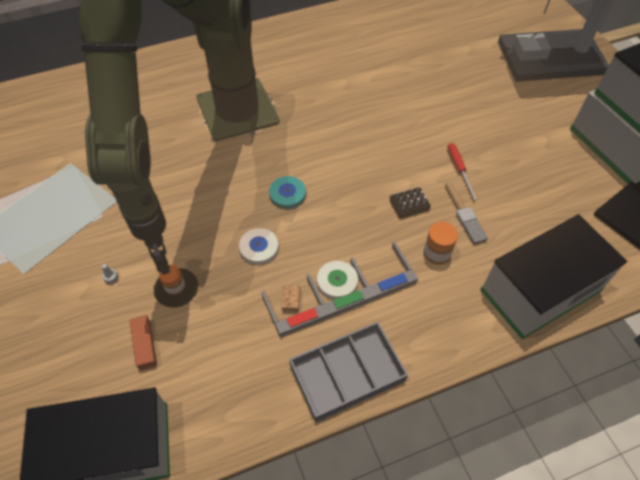

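The jar stands upright on the mat (row 280, col 173), and the wheel is still at (246,259), about (0.501, -0.098). I'll set the fingers to half width and come down on the wheel's -y side, then push it along +y with both fingertips cradling the rim.

Emit:
arm_command([
  [20, -6, 0, 0],
  [50, -14, 0, 0],
  [85, -22, 0, 0],
  [115, -30, 0, 0],
  [133, -33, 0, 0],
  [133, -33, 25, 0],
  [133, -33, 55, 0],
  [133, -33, 85, 0],
  [133, -33, 108, 0],
  [133, -33, 122, 0],
  [133, -33, 127, 0],
  [133, -33, 127, 0],
], grip=0.6)

```text
time: 11.68
tcp_pos: [0.4991, -0.1936, 0.0765]
ee_rot: [0.707, 0.707, -0.001, -0.001]
wrist_force: [-0.2, 0.3, -0.0]
gripper_width: 0.0511
grasp_force: 0.0
```

Run:
```python
from h import *
s=env.state();print(s["tcp_pos"],s["ee_rot"],s["gripper_width"],s["wrist_force"],np.round(s["joints"],2))
c=viewer.get_image("wrist");save(c["image"],"w3.png")
```

```text
[ 0.49911938 -0.19362815  0.07649167] [ 7.06989731e-01  7.07222597e-01 -5.70095427e-04 -1.18025870e-03] 0.05111231352937405 [-0.15166946  0.26863401 -0.03718772] [ 0.3   0.95 -0.02  1.97  0.07  0.22  0.21]
```

View pics/w3.png

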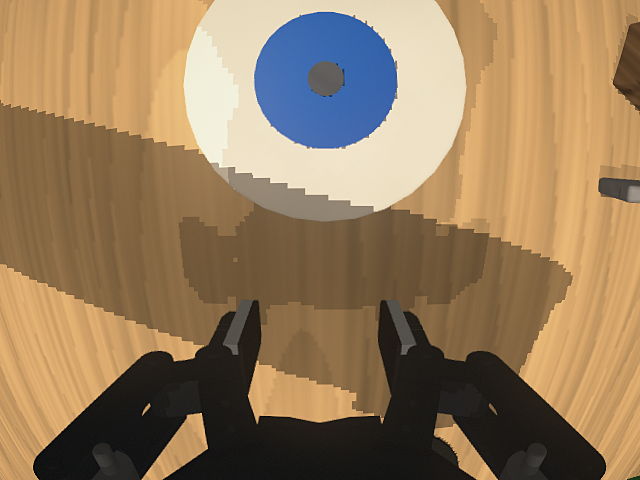

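The wrist picture shows the wheel's hub centred at (78,326) ahead of the fingertips at columns 248 and 390, so it is aligned to about 2 mm. I'll push along +y with a small +x drift.

Emit:
arm_command([
  [10, 1, 0, 0],
  [22, 2, 0, 0],
  [32, 2, 0, 0],
  [40, 2, 0, 0],
  [50, 2, 0, 0],
  [62, 3, 0, 0],
  [76, 5, 0, 0],
  [90, 7, 0, 0],
  [104, 9, 0, 0],
  [118, 11, 0, 0],
  [132, 13, 0, 0],
  [146, 15, 0, 0],
])

```text
time: 12.73
tcp_pos: [0.5146, -0.0474, 0.0782]
ee_rot: [0.707, 0.707, -0.0, 0.0]
wrist_force: [-1.0, -3.0, 2.2]
gripper_width: 0.0509
grasp_force: 1.8
```

Emit:
arm_command([
  [14, 2, 0, 0],
  [28, 4, 0, 0],
  [42, 6, 0, 0],
  [56, 8, 0, 0],
  [70, 10, 0, 0],
  [84, 12, 0, 0],
  [98, 14, 0, 0],
  [110, 16, 0, 0],
  [120, 18, 0, 0],
  [127, 19, 0, 0],
  [130, 20, 0, 0],
  [130, 20, 0, 0],
])

```text
time: 13.73
tcp_pos: [0.5346, 0.0833, 0.0778]
ee_rot: [0.707, 0.708, 0.0, -0.0]
wrist_force: [-0.6, -0.3, 0.2]
gripper_width: 0.0509
grasp_force: 0.0
```

```bash
cat > look.py <<'E'
from h import *
s=env.state();print(s["tcp_pos"],s["ee_rot"],s["gripper_width"],s["wrist_force"],np.round(s["joints"],2))
for n in["side","scene"]:
    c=viewer.get_image(n)
    for q,xys in[("wheel_blue",[(.54,.15),(.62,.155)]),("wheel_green",[(.663,.046)])]:
        for t in viewer.trace(n,q)[:3]:
            g=t["region"].astype(bool);x,f=min((fitcyl(c,g,a,.05,.02) for a in xys),key=lambda v:v[1])
            if f<.7: print(n,q,round(t["confidence"],2),np.round(t["pixel"]),np.round(x,4),round(f,3),g.sum())
    for q in["label_blue"]:
        for t in viewer.trace(n,q)[:1]:
            m=np.argwhere(t["region"]).mean(0);print(n,q,round(t["confidence"],2),m,np.round(atz(c,m,.03),4),t["region"].sum())
E
python3 look.py
```

```text
[0.53463677 0.0832606  0.07777177] [ 7.06603493e-01  7.07609592e-01  2.24036818e-04 -3.45444643e-04] 0.05090560455014104 [-0.55666233 -0.28983642  0.24278156] [-0.26  0.95  0.04  1.96 -0.14  0.23 -0.1 ]
side wheel_blue 0.96 [271. 290.] [0.538  0.1393] 0.086 944
side wheel_green 0.55 [233. 275.] [0.6652 0.0521] 0.356 547
side label_blue 0.68 [243.43902439 231.74390244] [0.7274 0.1727 0.03  ] 164
scene wheel_blue 0.6 [226. 352.] [0.5363 0.1394] 0.354 760
scene wheel_green 0.62 [277. 336.] [0.6632 0.0465] 0.07 1265
```

Emit:
arm_command([
  [6, 0, 0, 0],
  [13, 0, 0, 0],
  [18, 0, 0, 0],
  [21, 0, 0, 0],
  [21, 0, 0, 0],
  [10, 0, 0, 0],
  [-10, 0, 0, 0],
  [-30, 0, 0, 0],
  [-30, 0, -30, 0],
  [-30, 0, -55, 0],
  [-30, 0, -70, 0],
  [-30, 0, -70, 0],
])

```text
time: 15.13
tcp_pos: [0.5363, 0.0509, 0.1508]
ee_rot: [0.708, 0.707, 0.002, 0.002]
wrist_force: [1.2, -0.2, -0.7]
gripper_width: 0.0512
grasp_force: 0.0
```

```bash
python3 look.py
```

```text
[0.53630998 0.05087542 0.15077593] [0.70760267 0.70660522 0.00204674 0.00182707] 0.05118752848499103 [ 1.19863511 -0.24672173 -0.70045908] [-0.21  0.82  0.06  1.96 -0.11  0.36 -0.07]
side wheel_blue 0.68 [272. 288.] [0.5366 0.1615] 0.069 985
side wheel_green 0.67 [233. 276.] [0.6676 0.0534] 0.119 749
side label_blue 0.63 [243.84768212 230.97350993] [0.728  0.1752 0.03  ] 151
scene wheel_blue 0.56 [227. 357.] [0.532  0.1562] 0.07 1086
scene wheel_green 0.8 [280. 339.] [0.6637 0.0463] 0.066 1268
```

Emit:
arm_command([
  [5, -8, 0, -5],
  [12, -17, 0, -12],
  [20, -26, 0, -19],
  [30, -36, 0, -26],
  [40, -46, 0, -33],
  [50, -56, 0, -40],
  [62, -66, 0, -47],
  [74, -74, 0, -54],
  [86, -80, 0, -61],
  [96, -84, 0, -68],
  [104, -86, 0, -75],
  [109, -86, 0, -82],
])

```text
time: 16.53
tcp_pos: [0.4479, 0.1624, 0.1475]
ee_rot: [0.066, 0.998, 0.0, -0.001]
wrist_force: [0.2, 0.3, 0.3]
gripper_width: 0.051
grasp_force: 0.0
```

Emit:
arm_command([
  [0, 0, 0, -6],
  [0, 0, 0, -10],
  [0, 0, 0, -10],
  [0, 0, 0, -10],
])

```text
time: 16.87
tcp_pos: [0.4486, 0.161, 0.1476]
ee_rot: [-0.016, 1.0, 0.0, -0.0]
wrist_force: [-0.1, -0.1, 1.0]
gripper_width: 0.0513
grasp_force: 0.0
```

Emit:
arm_command([
  [0, 0, 20, 0],
  [0, 0, 40, 0],
  [0, 0, 56, 0],
  [0, 0, 66, 0],
  [0, 0, 70, 0],
  [0, 0, 70, 0],
])

```text
time: 17.37
tcp_pos: [0.4483, 0.161, 0.0771]
ee_rot: [-0.017, 1.0, -0.0, -0.001]
wrist_force: [0.2, 0.1, 0.2]
gripper_width: 0.051
grasp_force: 0.0
```

Run:
```python
from h import *
s=env.state();print(s["tcp_pos"],s["ee_rot"])
c=viewer.get_image("wrist");save(c["image"],"w4.png")
```

```text
[0.44834252 0.16099817 0.07705684] [-1.70939268e-02  9.99853578e-01 -4.73725732e-04 -6.28877659e-04]
```

View pics/w4.png

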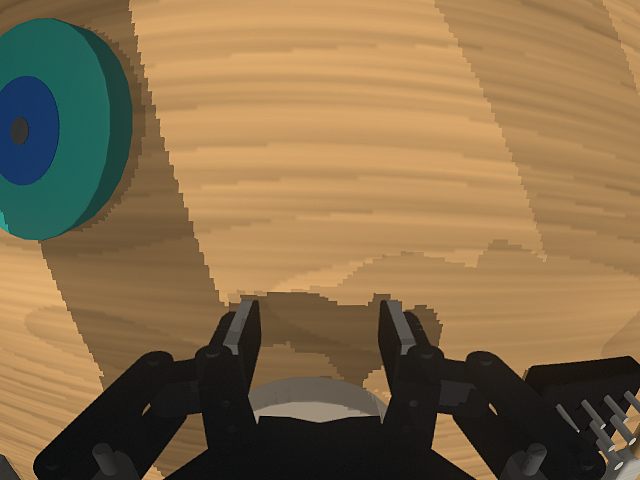

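The wrist view, looking back toward the robot, shows the white rim centred between the fingertips at about (400,318). The turquoise wheel at (130,20) and the drill stand at the lower right are both clear. I'll push along +x.

Emit:
arm_command([
  [-10, 0, 0, 0],
  [-20, 0, 0, 0],
  [-28, 0, 0, 0],
  [-38, 0, 0, 0],
  [-50, 0, 0, 0],
  [-62, 0, 0, 0],
  [-74, 0, 0, 0],
  [-86, 0, 0, 0],
  [-96, 0, 0, 0],
  [-104, 0, 0, 0],
  [-108, 0, 0, 0],
  [-108, 0, 0, 0],
])

```text
time: 18.42
tcp_pos: [0.5574, 0.1646, 0.0784]
ee_rot: [-0.017, 1.0, 0.0, 0.001]
wrist_force: [0.8, -0.7, 0.0]
gripper_width: 0.0514
grasp_force: 0.0
```

```bash
python3 look.py
```

```text
[0.55741968 0.16462896 0.07842102] [-1.69142375e-02  9.99856727e-01  2.31415023e-04  6.16991832e-04] 0.05141974944507865 [ 0.77502315 -0.70015419  0.00228211] [-0.22  0.98 -0.25  1.83  0.55  0.41  0.73]
side label_blue 0.74 [243.42245989 231.80213904] [0.7273 0.1726 0.03  ] 187
scene wheel_blue 0.81 [249. 373.] [0.6098 0.1632] 0.052 1186
scene wheel_green 0.96 [278. 339.] [0.6601 0.0465] 0.117 1192
scene label_blue 0.5 [298.42622951 342.33527234] [0.7267 0.0343 0.03  ] 1891
```

Emit:
arm_command([
  [-6, 0, 0, 0],
  [-14, 0, 0, 0],
  [-22, 0, 0, 0],
  [-29, 0, 0, 0],
  [-35, 0, 0, 0],
  [-40, 0, 0, 0],
  [-44, 0, 0, 0],
  [-46, 0, 0, 0],
  [-46, 0, 0, 0],
])

```text
time: 19.57
tcp_pos: [0.6033, 0.1664, 0.0779]
ee_rot: [-0.017, 1.0, 0.0, 0.0]
wrist_force: [-0.2, -0.5, -0.2]
gripper_width: 0.0512
grasp_force: 0.0
```

Emit:
arm_command([
  [-2, 0, 0, 0],
  [-4, 0, 0, 0],
  [-6, 0, 0, 0],
  [-6, 0, 0, 0],
])

```text
time: 19.9
tcp_pos: [0.6089, 0.1668, 0.078]
ee_rot: [-0.018, 1.0, 0.0, 0.0]
wrist_force: [-1.3, 0.5, -0.1]
gripper_width: 0.0516
grasp_force: 0.5
```

```bash
sed -i 's/\[(.54,.15),(.62,.155)\]/[(.66,.16)]/' look.py; python3 look.py
```

```text
[0.60893409 0.16675678 0.07795082] [-1.75105307e-02  9.99846646e-01  1.30695980e-04  2.19111744e-04] 0.05157967508472954 [-1.31606349  0.45754779 -0.12457313] [-0.17  1.02 -0.31  1.66  0.52  0.54  0.81]
side wheel_blue 0.89 [258. 239.] [0.6654 0.1722] 0.637 350
side wheel_green 0.56 [233. 285.] [0.6583 0.0468] 0.566 369
side label_blue 0.45 [243.56       231.59428571] [0.7274 0.1733 0.03  ] 175
scene wheel_blue 0.9 [265. 378.] [0.6587 0.1663] 0.127 1137
scene wheel_green 0.7 [279. 337.] [0.6633 0.0466] 0.104 1218
scene label_blue 0.6 [281.52439024 391.99186992] [0.7285 0.163  0.03  ] 246
```

Nearly home. I'll push gently until the back resists.

Emit:
arm_command([
  [-1, 0, 0, 0],
  [-2, 0, 0, 0],
  [-3, 0, 0, 0],
  [-4, 0, 0, 0],
  [-4, 0, 0, 0],
])

```text
time: 20.72
tcp_pos: [0.6104, 0.1668, 0.0776]
ee_rot: [-0.018, 1.0, -0.001, -0.002]
wrist_force: [-6.3, 0.1, 4.5]
gripper_width: 0.0512
grasp_force: 3.3
```

Emit:
arm_command([
  [-1, 0, 0, 0],
  [-2, 0, 0, 0],
  [-3, 0, 0, 0],
  [-3, 0, 0, 0],
])

```text
time: 21.05
tcp_pos: [0.611, 0.1669, 0.0774]
ee_rot: [-0.018, 1.0, -0.001, -0.005]
wrist_force: [-11.2, -0.6, 7.9]
gripper_width: 0.0513
grasp_force: 6.3
```

The push has stalled against the back: force rose to 11 N with under 1 mm of travel. I'll back off and lift clear.

Emit:
arm_command([
  [4, 0, 0, 0],
  [12, 0, 0, 0],
  [25, 0, 0, 0],
  [40, 0, 0, 0],
  [50, 0, 0, 0],
  [50, 0, -20, 0],
  [50, 0, -50, 0],
  [55, 0, -85, 0],
  [70, 0, -120, 0],
  [90, 0, -140, 0],
  [100, 0, -150, 0],
  [100, 0, -150, 0],
])

```text
time: 22.05
tcp_pos: [0.515, 0.1639, 0.23]
ee_rot: [-0.018, 1.0, 0.001, 0.001]
wrist_force: [0.5, 0.1, -0.5]
gripper_width: 0.0512
grasp_force: 0.0
```

```bash
python3 look.py
python3 - <<'E'
from h import *
c=viewer.get_image("scene");save(cv2.resize(c["image"][170:350,120:480],(800,400),interpolation=cv2.INTER_CUBIC),"fin.png")
E
```

```text
[0.5150272  0.16391929 0.23002417] [-1.83181992e-02  9.99831096e-01  5.07439286e-04  1.40171002e-03] 0.05123965131784693 [ 0.5487863   0.12910211 -0.54095157] [-0.16  0.71 -0.39  1.89  0.44  0.63  0.78]
side wheel_blue 0.62 [255. 249.] [0.6653 0.1721] 0.154 814
side wheel_green 0.76 [236. 273.] [0.6673 0.0545] 0.602 338
side label_blue 0.69 [243.42763158 231.82236842] [0.7272 0.1726 0.03  ] 152
scene wheel_blue 0.84 [263. 381.] [0.6605 0.1655] 0.152 1108
scene wheel_green 0.57 [280. 338.] [0.6642 0.0473] 0.107 1210
scene label_blue 0.83 [281.79661017 391.67457627] [0.7289 0.162  0.03  ] 295
```

View pics/fin.png

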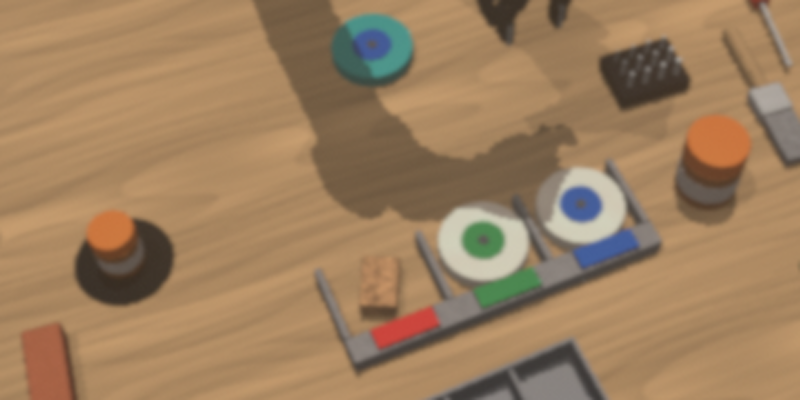

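The wheel sits home in the blue bay at crop (582,203), as deep as the green one at (483,240). The jar is upright on the mat at (118,245).

```bash
python3 -c "
from workcell import env
print(env.hand_in())"
```

```text
the job is handed in; nothing more can be done
None
```

I handed the job in after about 22 s of the 64 s allowed: the jar stands upright on the mat, and the blue-hub wheel was slid flat into the blue bay until it stalled against the back. The hand-in call did not report a verdict.

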